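# Hang the bronze pendants on the standing mobile

### The arm

A 6-joint arm with a two-finger parallel gripper is mounted at the origin on the work surface. World frame = base frame: x ahead of the robot, y to its left, z up, the work surface at z = 0. Lengths are in m, angles in rad, forces in N, time in s.
With the tool pointing down it reaches from about 0.275 to 0.875 m from the base axis. Payload 12.5 kg.
Tool frame: the origin (TCP) lies on the centre line of the jaws, within the pads' length; the fingertips stand r.finger_overhang ahead of it and the grasp point (between the pads) lies 3 mm ahead of it (r.finger_overhang is the distance from the TCP to the fingertips, in m); z points along the fingers, y is the line along which they close (so a half turn about z gives the same grasp; the last joint's range is limited). The gripper opens to 85 mm and grips with 20 to 120 N. Pads are 22 mm wide; open, the fingers measure 114 mm over their backs; the gripper's body (76 mm by 85 mm) begins 54 mm behind the grasp point. The pads swing forward as they close: fully open they stand 13 mm farther back than shut.
Start: joints at [1.161, 0.351, 1.652, -0, 1.139, -0.085], TCP at [0.175, 0.521, 0.253] pointing down, gripper open.
Joint ranges: [-2.75, 2.75], [-0.79, 2.1], [0.01, 2.65], [-1.57, 4.71], [0.07, 3.14], [-2.87, 2.87]. Speed limits (rad/s): [2.22, 2.22, 2.79, 3.14, 3.14, 3.14].

### API

Orientations are given as a unit quaternion [x, y, z, w].
In Python, from cell import r, optics gives the robot as it stands. The module is installed in compiled form; this text tells all that it offers. Calls block until the motion is done:
- r.move_to(position, orientation): joint-space move of the TCP to a pose.
- r.move_linear(position, rot=None, vel=0.15): straight line of the TCP; rot=None keeps the orientation; vel is the mean speed in m/s.
- r.set_joints(angles): joint-space move.
- r.set_gripper(opening, squeeze=None): opening from 0.0 (shut) to 1.0 (fully open); squeeze is the grip in N (None keeps the last); returns when the fingers have stopped.
- r.sleep(seconds).
- r.inverse_kinematics(position, orientation): joint angles nearest the present ones, or None.
- optics.get_image(name): name is "side" or "top"; returns a dict with "pixels" (400x640x3 uint8, red, green, blue), "depth" (400x640 float32, m along the optical axis (not along the pixel's ray), 0 where there is no reading), "fx", "fy", "cx", "cy" (pixels), "D" ([k1, k2, p1, p2, k3] as OpenCV has them; the pictures are not rectified), "camera_from_world" (4x4, takes a point from world to camera coordinates). Camera axes: x right, y down, z forward; pixel columns grow to the right and rows downward; lengths in m; the calibration is good to about 2 mm. A picture is of the moment at which its call begins.
A pose or a line that the arm cannot do raises r.PlanningError and nothing moves.
- r.hand_in(): hands the job in; it is judged then, once.
Readings, each from a call of its own:
- r.current_t(): time.
- r.current_q(): joint angles.
- r.current_qvel(): joint speeds.
- r.current_effort(): joint torques, N m.
- r.current_tool_pos(): TCP position.
- r.current_ee_rot(): TCP orientation.
- r.current_contact_force(): force on the tool from outside, world axes, zero at the start.
- r.current_torque(): the same for the moment, N m.
- r.current_opening(): opening from 0.0 (shut) to 1.0 (fully open).
- r.current_finger_force(): force on a finger pad.
Only numpy, scipy, OpenCV 4.12 (cv2) and the standard library are available. Lean on these libraries where they do the work, as an engineer would, in place of code of your own. Each camera call takes 0.05 s, during which the arm holds its last target. There are 200 camera calls.

### The job

Hang the three bronze pendants in the notches of the standing mobile's rocking bar: the two small ones on the arm with two notches, the large one on the other arm. Hang them alternately, a small one, then the large one, then the other small one, easing each weight gently onto the bar before you let go, so that the bar never lurches and never tips onto its stops. Leave the bar level and still with all three hooks seated in their notches, and do not disturb the clock, the jar or the flagged box.

Things in the scene. Friction and masses are not known exactly. Their poses are not given: they have to be found in the camera images.
- bar (a joint): tilt of the rocking bar, rad: 0 level, positive = the two-notch arm is down. An aluminium strip on edge, 340 long, 8 thick, 24 mm high, turning freely on a pin in its middle; a steel keel weight below draws it back to level, so it sags softly, up to a few centimetres at the notch, as a pendant's weight comes on it. Stops at 0.22 rad (12 degrees) either way; the large pendant alone, or both small alone, tip it that far.
- stand_pivot (a point): the bar's pivot pin, mid-bar, 225 mm above the table, with the axes of the fixed stand: y along the level bar towards the two-notch arm, x along the pin towards the column, away from the robot. The column 16 x 30 mm, 248 mm high, stands at x = 25 to 41 mm, y = 0; the base plate is 130 x 200 mm and 12 mm thick; the keel weight is a disc 86 mm across, 135 mm below the pin.
- seat_outer (a point): outer notch of the two-notch arm, 155 mm from the pivot. A 90 degree V, 12 mm wide at the mouth, 6 mm deep, across the bar's upper edge. This point: where the middle of a hook's cross rod lies when seated, level with the upper edge and the pivot, mid-thickness of the bar. It moves and turns with the bar: x across it, y along it, z up.
- seat_inner (a point): inner notch of the two-notch arm, 95 mm from the pivot. A 90 degree V, 12 mm wide at the mouth, 6 mm deep, across the bar's upper edge. This point: where the middle of a hook's cross rod lies when seated, level with the upper edge and the pivot, mid-thickness of the bar. It moves and turns with the bar: x across it, y along it, z up.
- seat_single (a point): only notch of the other arm, 125 mm from the pivot. A 90 degree V, 12 mm wide at the mouth, 6 mm deep, across the bar's upper edge. This point: where the middle of a hook's cross rod lies when seated, level with the upper edge and the pivot, mid-thickness of the bar. It moves and turns with the bar: x across it, y along it, z up.
- small_a_hook (a point): first small pendant: bronze disc 44 mm across, 14 mm thick, about 0.22 kg (a few per cent more or less), standing flat on the table, with a rod hook on top, 124 mm high in all. Easily pinched from above across the hook's two legs (along x, 32 mm over their outsides), just below the cross rod. This point: middle of the cross rod, 120 mm above the underside. x along the cross rod towards the hook's free end, z up.
- small_a_center (a point): same pendant, 62 mm above its underside, 58 mm below the cross rod. Hook: round 8 mm steel rod; long leg at x = -12 mm, straight from 48 mm above the underside to the cross rod; short free leg at x = +12 mm, its end 20 mm below the cross rod's centre line. The bar must be passed in from the free end's side, between that end and the bend at 48 mm, then up into the 16 mm wide crook.
- small_b_hook (a point): second small pendant, like the first: bronze disc 44 mm across, 14 mm thick, about 0.22 kg (a few per cent more or less), standing flat on the table, with a rod hook on top, 124 mm high in all. Easily pinched from above across the hook's two legs (along x, 32 mm over their outsides), just below the cross rod. This point: middle of the cross rod, 120 mm above the underside. x along the cross rod towards the hook's free end, z up.
- small_b_center (a point): same pendant, 62 mm above its underside, 58 mm below the cross rod. Hook: round 8 mm steel rod; long leg at x = -12 mm, straight from 48 mm above the underside to the cross rod; short free leg at x = +12 mm, its end 20 mm below the cross rod's centre line. The bar must be passed in from the free end's side, between that end and the bend at 48 mm, then up into the 16 mm wide crook.
- large_hook (a point): large pendant: bronze disc 60 mm across, 16 mm thick, about 0.44 kg (a few per cent more or less), standing flat on the table, with a rod hook on top, 124 mm high in all. Easily pinched from above across the hook's two legs (along x, 32 mm over their outsides), just below the cross rod. This point: middle of the cross rod, 120 mm above the underside. x along the cross rod towards the hook's free end, z up.
- large_center (a point): same pendant, 62 mm above its underside, 58 mm below the cross rod. Hook: round 8 mm steel rod; long leg at x = -12 mm, straight from 48 mm above the underside to the cross rod; short free leg at x = +12 mm, its end 20 mm below the cross rod's centre line. The bar must be passed in from the free end's side, between that end and the bend at 48 mm, then up into the 16 mm wide crook.
- clock_mid (a point): bystander: white twin-bell alarm clock, 130 mm high and 100 mm wide; the point in its middle, 58 mm above the table
- jar_mid (a point): bystander: white screw-top jar, 64 mm across, 58 mm high; its middle
- flag_mid (a point): bystander: orange printed box of 70 mm with a flag on a thin pole, 190 mm high; the point in the middle of the box, 35 mm above the table
There are look-alikes about, which are no part of the job. Leave any turquoise look-alike of the part that bears small_b_hook alone.

How it is judged:
By the outcome, as a careful person would: the job done as asked, in the order asked, and still so for the second after the job is handed in, with the robot touching nothing.
It also fails if it takes over 72 s, if anything falls off the work surface, if the arm or the gripper's body presses on something with over 40 N, if the wrist force passes 120 N, or if a joint passes its speed limit or range.

## Working session

There is one attempt and no reset: what is moved stays moved. The work goes in short steps, each a Python script; the robot and the scene stay as the last script left them, time stands still between calls to the robot, and variables do not carry over. Pictures are saved under pics/ and viewed, at most 10 in all, crops included, and the job is handed in when it is done.

```bash
mkdir -p pics; ls; python3 - <<'E'
from cell import r, optics
import cv2,numpy as np
for n in("side","top"):
    d=optics.get_image(n); np.savez(f"pics/{n}0.npz",**d)
    cv2.imwrite(f"pics/{n}0.png",d["pixels"][...,::-1])
    T=np.linalg.inv(d["camera_from_world"]); print(n,T.round(3),d["fx"],d["cx"],d["cy"],d["D"])
print(r.finger_overhang,r.current_ee_rot(),r.current_t())
E
```

```text
pics
side [[ 0.759 -0.454  0.467  0.088]
 [-0.651 -0.523  0.55  -0.56 ]
 [-0.005 -0.721 -0.693  0.821]
 [ 0.     0.     0.     1.   ]] 421.3776824538954 316.6882198519314 196.4713363227608 [-0.01645589  0.          0.          0.          0.        ]
top [[ 0.026 -0.989  0.143  0.403]
 [-0.999 -0.031 -0.034  0.004]
 [ 0.038 -0.142 -0.989  1.077]
 [ 0.     0.     0.     1.   ]] 388.3887012683883 319.8391942412411 199.43683832830783 [0.02484534 0.         0.         0.         0.        ]
0.022 [ 1.61713149e-01  9.86837675e-01 -4.93132204e-04 -1.33209739e-04] 0.1
```

View pics/side0.png

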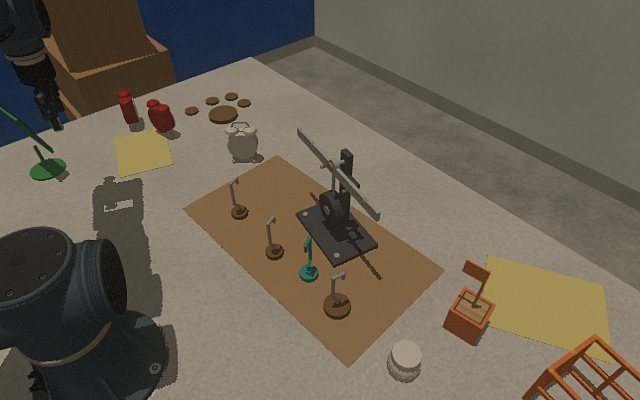

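View pics/top0.png

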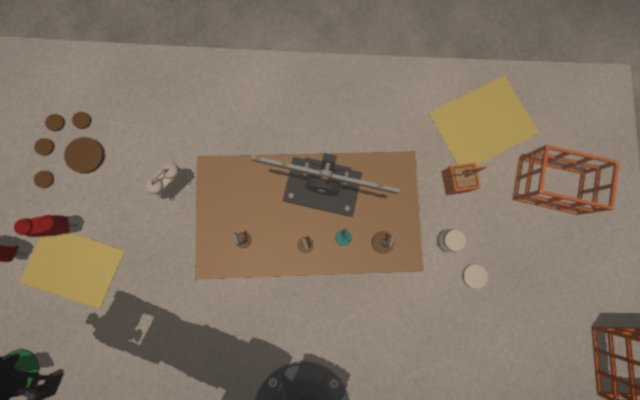

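```bash
cat > h.py <<'E'
import numpy as np,cv2
from scipy.spatial.transform import Rotation as R
def xyz(d):
    K=np.array([[d["fx"],0,d["cx"]],[0,d["fy"],d["cy"]],[0,0,1.]])
    v,u=np.mgrid[0:400,0:640].astype(float)
    p=cv2.undistortPoints(np.stack([u.ravel(),v.ravel()],1)[:,None],K,np.array(d["D"],float))[:,0]
    z=np.asarray(d["depth"]).ravel(); T=np.linalg.inv(d["camera_from_world"])
    P=np.c_[p*z[:,None],z]@T[:3,:3].T+T[:3,3]; P[z==0]=np.nan
    return P.reshape(400,640,3)
def proj(d,P):
    K=np.array([[d["fx"],0,d["cx"]],[0,d["fy"],d["cy"]],[0,0,1.]]);M=np.array(d["camera_from_world"])
    return cv2.projectPoints(np.atleast_2d(P).astype(float),cv2.Rodrigues(M[:3,:3])[0],M[:3,3],K,np.array(d["D"],float))[0][:,0]
E
python3 - <<'E'
from h import *
np.set_printoptions(precision=4,suppress=True)
D={n:np.load(f"pics/{n}0.npz") for n in("side","top")}
X={n:xyz(D[n]) for n in D}
def show(n,name,P):
    if len(P)<3: print(n,name,len(P));return
    c=P.mean(0); w,v=np.linalg.eigh(np.cov(P[:,:2].T)); print(n,name,len(P),c,np.ptp(P,0),'dir',np.degrees(np.arctan2(v[1,1],v[0,1])).round(1))
seeds={"A":X["top"][240,243],"B":X["top"][244,306],"T":X["top"][237,344],"L":X["top"][242,383]}
for k,s in seeds.items():
    print(k,s)
    for n in X:
        P=X[n].reshape(-1,3); P=P[np.linalg.norm(P[:,:2]-s[:2],axis=1)<.045]
        show(n,"rod",P[(P[:,2]>.108)&(P[:,2]<.135)]); show(n,"mid",P[(P[:,2]>.05)&(P[:,2]<.105)]); show(n,"disc",P[(P[:,2]>.009)&(P[:,2]<.03)])
c=X["top"][175,326]; print(c)
for n in X:
    P=X[n].reshape(-1,3); P=P[(np.linalg.norm(P[:,:2]-c[:2],axis=1)<.21)&(P[:,2]>.205)&(P[:,2]<.245)]; show(n,"bar",P)
    for lo in(-.2,-.12,.06,.12): show(n,"bar%g"%lo,P[(P[:,1]-c[1]>lo)&(P[:,1]-c[1]<lo+.08)])
a=cv2.resize(D["side"]["pixels"][160:330,215:395,::-1],None,fx=4.4,fy=3.5)
b=cv2.resize(D["top"]["pixels"][145:265,225:415,::-1],None,fx=4.2,fy=4.2,interpolation=2)
cv2.imwrite("pics/c1.png",a[:600]);cv2.imwrite("pics/c2.png",b)
E
```

```text
A [0.4393 0.1719 0.0188]
side rod 49 [0.438  0.1749 0.119 ] [0.0301 0.0145 0.0175] dir -160.8
side mid 54 [0.4284 0.1714 0.0801] [0.0311 0.0139 0.0544] dir -163.2
side disc 159 [0.4371 0.1736 0.0149] [0.0427 0.0442 0.0201] dir 138.4
top rod 44 [0.4403 0.1753 0.1215] [0.0288 0.0149 0.0176] dir -160.4
top mid 11 [0.4293 0.1686 0.0784] [0.006  0.0014 0.0451] dir -176.3
top disc 148 [0.4419 0.1722 0.0142] [0.045  0.0471 0.0136] dir -161.6
B [0.4302 0.0024 0.1222]
side rod 59 [0.4275 0.0043 0.1198] [0.0293 0.0143 0.0177] dir -160.2
side mid 58 [0.4187 0.0006 0.0782] [0.0302 0.0158 0.0537] dir -156.9
side disc 197 [0.4279 0.0039 0.0146] [0.0435 0.0427 0.0194] dir 153.8
top rod 39 [0.4314 0.0061 0.1234] [0.0266 0.013  0.0088] dir -158.2
top mid 1
top disc 156 [0.4307 0.0058 0.0143] [0.0407 0.0408 0.0128] dir 109.5
T [ 0.4536 -0.098   0.0442]
side rod 53 [ 0.4504 -0.0996  0.1207] [0.0278 0.0187 0.0179] dir -150.7
side mid 67 [ 0.4607 -0.0941  0.0773] [0.0271 0.0159 0.0538] dir -159.2
side disc 230 [ 0.4503 -0.0999  0.0147] [0.0432 0.0424 0.0207] dir 136.0
top rod 43 [ 0.454  -0.0978  0.122 ]
[... 688 characters left out ...]
536  0.2211] [0.0756 0.3348 0.04  ] dir 78.6
side bar-0.2 177 [ 0.5529 -0.1822  0.218 ] [0.0159 0.045  0.0224] dir 81.3
side bar-0.12 266 [ 0.5654 -0.1184  0.2187] [0.0236 0.0796 0.0226] dir 79.0
side bar0.06 183 [0.6004 0.0621 0.2187] [0.0219 0.0786 0.0238] dir 78.7
side bar0.12 103 [0.6095 0.1086 0.2186] [0.0172 0.0481 0.0226] dir 77.6
top bar 930 [ 0.5855 -0.0352  0.2234] [0.0788 0.3344 0.0396] dir 78.8
top bar-0.2 111 [ 0.5555 -0.1789  0.2212] [0.0161 0.0442 0.0229] dir 77.9
top bar-0.12 188 [ 0.5679 -0.1163  0.2215] [0.0219 0.0789 0.0233] dir 78.7
top bar0.06 195 [0.6033 0.0631 0.2214] [0.0237 0.0792 0.0227] dir 78.5
top bar0.12 115 [0.6119 0.1076 0.2212] [0.0151 0.0483 0.0223] dir 79.3
```

View pics/c1.png

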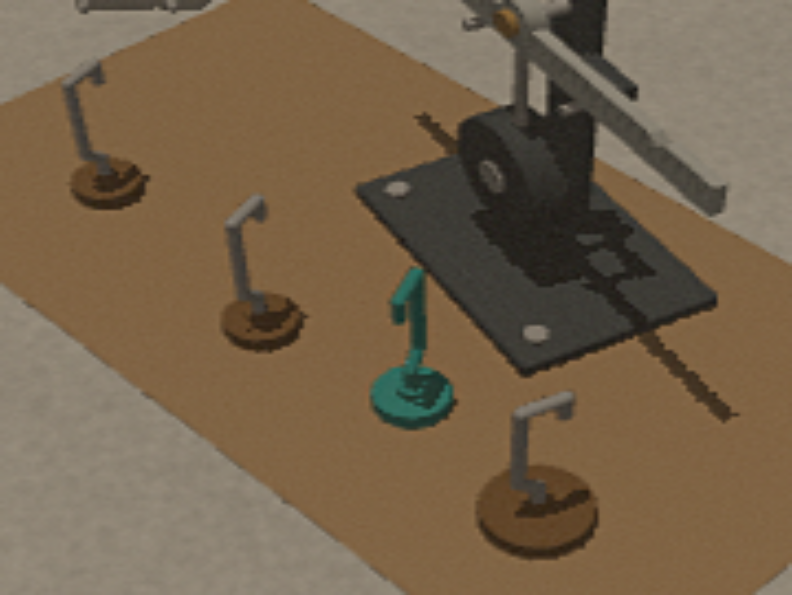

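View pics/c2.png

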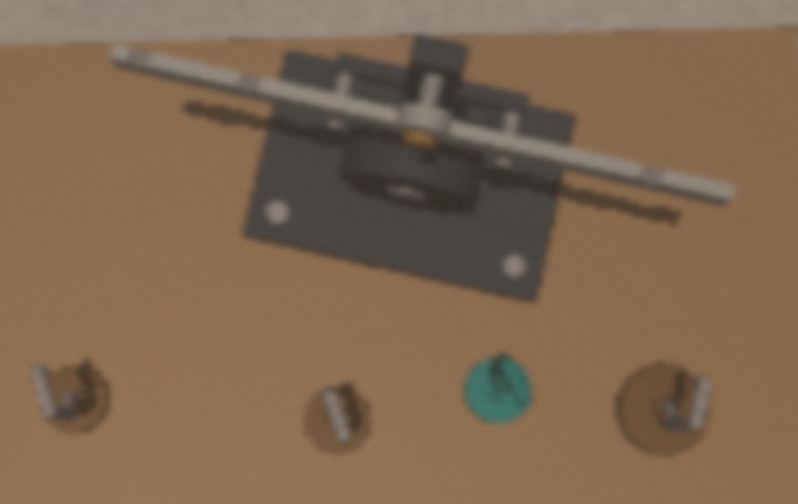

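```bash
cat >> h.py <<'E'
def barfit(d,near=(.585,-.036)):
    """bar from one view: (mid xy, azimuth of y axis, tilt)"""
    P=xyz(d).reshape(-1,3); P=P[(np.abs(P[:,0]-near[0])<.06)&(np.abs(P[:,1]-near[1])<.19)&(P[:,2]>.17)&(P[:,2]<.28)]
    c=np.array(near); u=np.array([.196,.981])
    for w in(.02,.01,.007):
        t=(P[:,:2]-c)@u; n=(P[:,:2]-c)@np.array([u[1],-u[0]]); Q=P[(abs(n)<w)]
        t=(Q[:,:2]-c)@u; E=Q[abs(t)>.03]
        v=np.linalg.eigh(np.cov(E[:,:2].T))[1][:,1]; u=v*np.sign(v[1])
        t=(Q[:,:2]-c)@u; lo,hi=np.percentile(t,[.3,99.7]); 
        n=((E[:,:2]-c)@np.array([u[1],-u[0]])).mean(); c=c+u*(lo+hi)/2+n*np.array([u[1],-u[0]])
    t=(E[:,:2]-c)@u; k=abs(t)>.05
    return c,np.degrees(np.arctan2(u[1],u[0])),-np.arctan(np.polyfit(t[k],E[k,2],1)[0]),hi-lo
def down(az):  # tool down, closing line at azimuth az (deg)
    a=np.radians(az+90); x=np.array([np.cos(a),np.sin(a),0]); z=np.array([0,0,-1.])
    return R.from_matrix(np.c_[x,np.cross(z,x),z]).as_quat()
E
python3 - <<'E'
from h import *
from cell import r
np.set_printoptions(precision=4,suppress=True)
for n in("side","top"): print(n,barfit(np.load(f"pics/{n}0.npz")))
t=r.current_t();F=[(r.sleep(.02),r.current_contact_force())[1] for _ in range(10)];print(np.mean(F,0),np.std(F,0),r.current_t()-t)
az=19.5
r.move_to([.440,.175,.20],down(az)); r.set_gripper(.7,40); print(r.current_t(),r.current_q())
r.move_linear([.440,.175,.117],vel=.15)
F0=np.mean([(r.sleep(.02),r.current_contact_force())[1] for _ in range(10)],0);print(F0)
r.set_gripper(.2,40); print(r.current_t(),r.current_opening(),r.current_finger_force(),r.current_contact_force(),r.current_tool_pos())
from cell import optics
for n in("side","top"):
    d=optics.get_image(n); np.savez(f"pics/{n}1.npz",**d); cv2.imwrite(f"pics/{n}1.png",d["pixels"][...,::-1])
s=np.load("pics/side1.npz");u,v=proj(s,[.44,.175,.1])[0].astype(int)
c=lambda n,p:cv2.resize(np.load(f"pics/{n}1.npz")["pixels"][p[1]-50:p[1]+50,p[0]-60:p[0]+60,::-1],None,fx=3.3,fy=5/1.5)
p2=proj(np.load("pics/top1.npz"),[.44,.175,.1])[0].astype(int)
cv2.imwrite("pics/g1.png",np.hstack([c("side",(u,v)),c("top",p2)]))
E
```

```text
side (array([ 0.5814, -0.0347]), np.float64(78.99877228677978), np.float64(-0.0033193639281183167), np.float64(0.3380321800919386))
top (array([ 0.5837, -0.0346]), np.float64(78.84750383076954), np.float64(0.0005284578544217134), np.float64(0.33735365224105407))
[-0.054  -0.0918  0.184 ] [0.2757 0.5863 0.4949] 0.1667
2.2667 [ 0.2807  0.2817  1.8982 -0.      0.9616 -0.0602]
[0.016  0.0512 0.1066]
3.5 0.3521000120203718 39.151815846562386 [-0.9621  0.2078  4.7192] [0.4403 0.1751 0.1176]
```

View pics/g1.png

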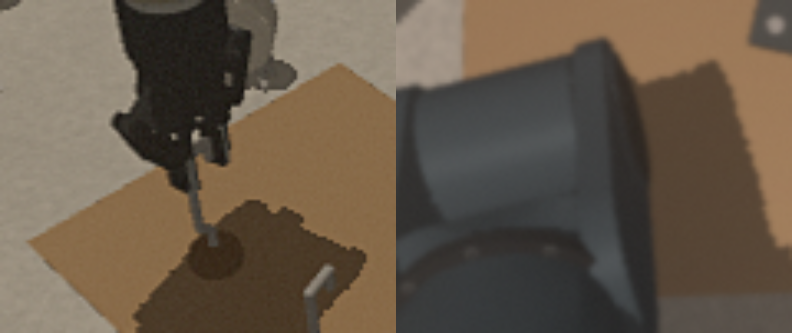

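```bash
cat >> h.py <<'E'
PIV=np.array([.5835,-.0346]); AZ=78.9; YU=np.array([np.cos(np.radians(AZ)),np.sin(np.radians(AZ))]); XU=np.array([YU[1],-YU[0]])
DZ=.0024   # rod centre above TCP
def hookpos(x,y,rodz): return list(PIV+XU*x+YU*y)+[rodz-DZ]
def force(r,n=20,dt=.02): return np.mean([(r.sleep(dt),r.current_contact_force())[1] for _ in range(n)],0)
E
python3 - <<'E'
from h import *
from cell import r,optics
np.set_printoptions(precision=4,suppress=True)
p=r.current_tool_pos(); r.move_linear([p[0],p[1],.262],vel=.2)
r.move_linear(hookpos(-.065,.155,.260),down(AZ-90),vel=.2); print(r.current_t())
a=np.array([r.current_contact_force() for _ in range(20)]); print(a.mean(0),a.std(0),r.current_t())
print(force(r,25),r.current_t(),r.current_tool_pos())
d=optics.get_image("side"); np.savez("pics/side2.npz",**d)
d2=optics.get_image("top"); 
tgt=hookpos(-.065,.155,.26); tgt[2]=.26
print(barfit(d2))
P=xyz(d).reshape(-1,3); Q=P[(np.linalg.norm(P[:,:2]-np.array(tgt[:2]),axis=1)<.04)]
Qs=np.c_[(Q[:,:2]-PIV)@XU,(Q[:,:2]-PIV)@YU,Q[:,2]]
for lo,hi in((.135,.16),(.18,.2),(.2,.22),(.22,.23)):
    S=Qs[(Qs[:,2]>lo)&(Qs[:,2]<hi)]; print(lo,len(S),S.mean(0),np.ptp(S,0))
S=Qs;print(S[:,2].min())
m=Qs[:,2]<.15; 
im=d["pixels"][...,::-1].copy()
for q in([0,.155],[0,.095],[0,-.125]): 
    u=proj(d,list(PIV+XU*q[0]+YU*q[1])+[.225])[0]; cv2.circle(im,tuple(int(v*16) for v in u),16,(0,0,255),1,shift=4)
u=proj(d,tgt)[0]; cv2.circle(im,tuple(int(v*16) for v in u),16,(0,255,0),1,shift=4)
cv2.imwrite("pics/g2.png",cv2.resize(im[80:260,200:420],None,fx=3.3,fy=3.3,interpolation=2))
E
```

```text
5.2167
[ 0.0139  0.1243 -2.4677] [0. 0. 0.] 5.2167
[-0.0143 -0.116  -1.9506] 5.6333 [0.5494 0.1302 0.2578]
(array([ 0.5791, -0.0579]), np.float64(78.83626651619443), np.float64(0.00325485622720363), np.float64(0.2911348735823983))
0.135 193 [-0.0686  0.1506  0.1519] [0.0422 0.0462 0.0197]
0.18 28 [-0.0753  0.1544  0.1891] [0.0178 0.0066 0.0187]
0.2 23 [-0.0786  0.155   0.2104] [0.0072 0.0068 0.0189]
0.22 11 [-0.0786  0.1555  0.2246] [0.0079 0.003  0.0089]
-0.004613452400592966
```

View pics/g2.png

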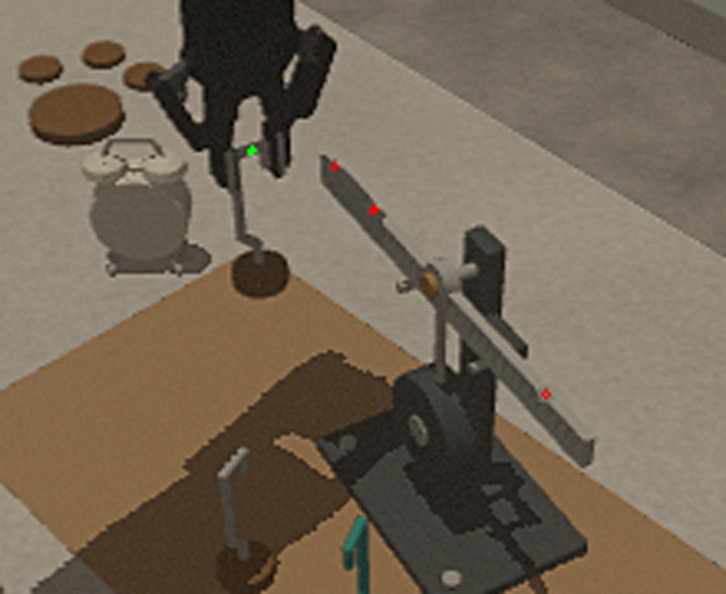

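```bash
cat >> h.py <<'E'
def ease(r,x,y,ztop,F0,step=.004,maxsag=.045):
    """lower the held hook from just above the seat until the bar carries it"""
    out=[]; z=ztop
    while True:
        f=force(r,12,.016)[2]-F0; out.append((z,f)); 
        if len(out)>2 and f>-.15 or ztop-z>maxsag: break
        z-=step; r.move_linear(hookpos(x,y,z),vel=.03)
    return np.array(out)
E
python3 - <<'E'
from h import *
from cell import r,optics
np.set_printoptions(precision=4,suppress=True)
r.move_linear(hookpos(0,.155,.260),vel=.1)
r.move_linear(hookpos(0,.155,.229),vel=.08); print(r.current_t())
o=ease(r,0,.155,.229,0.05,maxsag=.030); print(o,r.current_t(),r.current_contact_force())
for n in("side","top"):
    d=optics.get_image(n); np.savez(f"pics/{n}3.npz",**d); print(barfit(d))
    if n=="side": cv2.imwrite("pics/g3.png",cv2.resize(d["pixels"][100:220,260:420,::-1],None,fx=5,fy=5,interpolation=2))
E
```

```text
7.075
[[ 0.229  -1.8509]
 [ 0.225  -1.9407]
 [ 0.221  -1.7948]
 [ 0.217  -1.4824]
 [ 0.213  -1.0545]
 [ 0.209  -0.1884]
 [ 0.205   0.3034]] 10.175 [-2.029  -4.6683  0.396 ]
(array([ 0.5811, -0.0374]), np.float64(78.83621241428526), np.float64(0.09212980817729438), np.float64(0.33494070653697205))
(array([ 0.5769, -0.069 ]), np.float64(78.83534276918805), np.float64(0.1458528903549761), np.float64(0.2681007660600481))
```

View pics/g3.png

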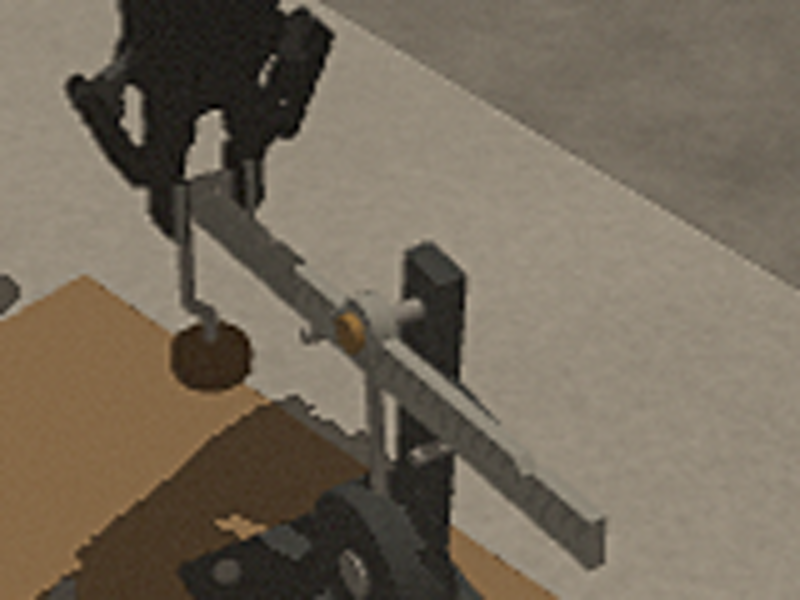

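```bash
cat >> h.py <<'E'
def tilt(d,lo=-.165,hi=-.05,half=.010):
    """tilt from the upper-edge height of a bar section (stand y from lo to hi) relative to the level pivot"""
    P=xyz(d).reshape(-1,3); s=np.c_[(P[:,:2]-PIV)@XU,(P[:,:2]-PIV)@YU,P[:,2]]
    s=s[(abs(s[:,0])<half)&(s[:,1]>lo)&(s[:,1]<hi)&(s[:,2]>.16)&(s[:,2]<.29)]
    b=np.linspace(lo,hi,12); T=[(s[k,1].mean(),np.percentile(s[k,2],90)) for k in [(s[:,1]>=p)&(s[:,1]<q) for p,q in zip(b,b[1:])] if k.sum()>4]
    T=np.array(T); return -np.arctan(np.polyfit(T[:,0],T[:,1],1)[0]),len(T)
E
python3 - <<'E'
from h import *
from cell import r,optics
np.set_printoptions(precision=4,suppress=True)
for n in("side","top"): print(n,[tilt(np.load(f"pics/{n}{k}.npz")) for k in (0,3)])
def rep(t):
    f=force(r,12,.016); print(t,'x',f[:2]@XU,'y',f[:2]@YU,'z',f[2],r.current_tool_pos()-np.array(hookpos(0,.155,.205)))
rep('now')
for y in(.1535,.152): r.move_linear(hookpos(0,y,.205),vel=.03); rep(y)
d=optics.get_image("top"); np.savez("pics/top4.npz",**d); print(tilt(d),r.current_t())
E
```

```text
side [(np.float64(-0.0012038624998051645), 11), (np.float64(0.1400557368631642), 11)]
top [(np.float64(-0.006318189942686185), 11), (np.float64(0.1398970880233088), 11)]
now x -1.3238644951888312 y -4.717988211488906 z 0.45274816826380065 [-0.     -0.0001  0.0001]
0.1535 x 0.04080714004927662 y -0.7074225764934182 z -0.3077070824190582 [-0.0001 -0.0013  0.0001]
0.152 x 0.1052473704281215 y 1.3366724916452 z -0.7094546962506447 [-0.0005 -0.0028  0.    ]
(np.float64(0.13160511499404298), 11) 11.425
```

```bash
python3 - <<'E'
from h import *
from cell import r,optics
np.set_printoptions(precision=4,suppress=True)
for y,z in((.1528,.204),(.1526,.202),(.1524,.200)):
    r.move_linear(hookpos(0,y,z),vel=.03); f=force(r,14,.016); print(y,z,'x',f[:2]@XU,'y',f[:2]@YU,'z',f[2],tilt(optics.get_image("top"))[0])
    if f[2]>0.05: break
print(r.current_t())
E
```

```text
0.1528 0.204 x 0.11911568951743405 y -5.334904923827988 z 0.2596192936729412 0.1341508302431001
11.9583
```

```bash
cat >> h.py <<'E'
W9=9.81
def settle(r,optics,L,m,th,dy,F0=.05,K=1.9,tgt=None,n=8,tol=.012,verbose=True,M0=0.,dth=.02):
    """follow the seat's arc; s=sign of arm. Steers the lateral force to zero, ends when the bar carries m alone"""
    s=np.sign(L); 
    for i in range(n):
        y=L*np.cos(th)+dy; z=.225-L*np.sin(th)
        r.move_linear(hookpos(0,y,z),vel=.03); f=force(r,14,.016); fx,fy,fz=f[:2]@XU,f[:2]@YU,f[2]-F0
        N=m*W9+fz; T=y*N+(z-.225)*fy    # torque on the bar now (down-positive on +y arm)
        dT=y*m*W9-T                     # torque still missing
        if verbose: print(f"th {th:.3f} y {y:.4f} z {z:.4f} fx {fx:.2f} fy {fy:.2f} fz {fz:.2f} dT {dT:.3f} t {r.current_t():.1f}")
        if abs(dT)/K<tol and abs(fy)<1.2: break
        th+=np.clip(.8*dT/K,-dth,dth); dy+=np.clip(.00018*fy,-.0006,.0006)
    return th,dy
E
python3 - <<'E'
from h import *
from cell import r,optics
print(settle(r,optics,.155,.213,.140,-.0012))
for n in("side","top"):
    d=optics.get_image(n); np.savez(f"pics/{n}5.npz",**d); print(tilt(d))
E
```

```text
th 0.140 y 0.1523 z 0.2034 fx 0.35 fy -4.14 fz 0.22 dT -0.123 t 12.4
th 0.120 y 0.1521 z 0.2064 fx -1.21 fy 0.58 fz -0.83 dT 0.137 t 12.9
th 0.140 y 0.1518 z 0.2034 fx -0.88 fy 1.44 fz -0.41 dT 0.094 t 13.4
th 0.160 y 0.1516 z 0.2003 fx -0.42 fy 0.30 fz 0.17 dT -0.019 t 13.9
(np.float64(0.16), np.float64(-0.0014355641511189228))
(np.float64(0.15889694111630454), 11)
(np.float64(0.15330992618356942), 11)
```

```bash
sed -i 's/T=y\*N+(z-.225)\*fy/T=y*N-(z-.225)*fy/' h.py; python3 - <<'E'
from h import *
from cell import r,optics
L,th,dy=.155,.152,-.0014
r.move_linear(hookpos(0,L*np.cos(th)+dy,.225-L*np.sin(th)),vel=.03); f=force(r,14,.016); print(f[:2]@XU,f[:2]@YU,f[2])
r.set_gripper(.58)
print(r.current_t(),tilt(optics.get_image("top")),force(r,10,.016))
p=r.current_tool_pos(); r.move_linear([p[0],p[1],.29],vel=.12)
for n in("side","top"):
    d=optics.get_image(n); np.savez(f"pics/{n}6.npz",**d); print(tilt(d),r.current_t())
    if n=="side": cv2.imwrite("pics/g6.png",cv2.resize(d["pixels"][100:260,260:420,::-1],None,fx=3.7,fy=3.7,interpolation=2))
E
```

```text
-0.17068266239363217 -0.4809249276060313 -0.05326852032995044
14.8 (np.float64(0.16480395739617273), 11) [-0.12081866 -0.36661684  0.22557663]
(np.float64(0.1609626132308188), 11) 15.975
(np.float64(0.1584577864434605), 11) 16.025
```

View pics/g6.png

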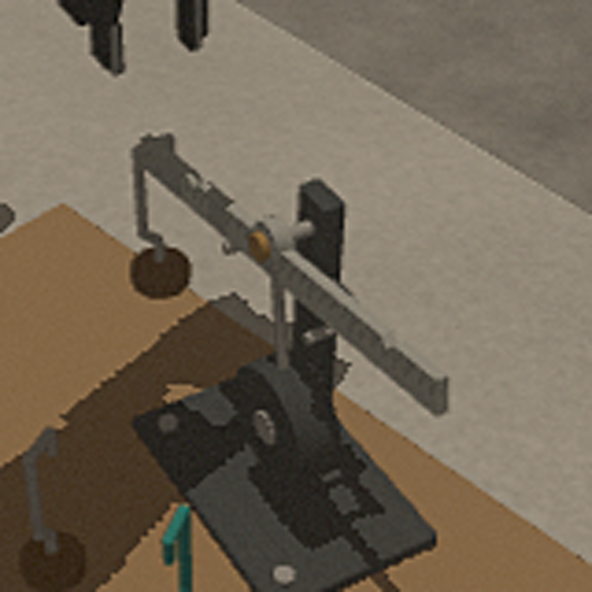

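```bash
cat >> h.py <<'E'
def pick(r,x,y,az,via):
    r.move_linear(via,vel=.25)
    r.move_linear([x,y,.25],down(az),vel=.25); r.set_gripper(.7,40)
    r.move_linear([x,y,.117],vel=.15); F0=force(r,25,.016)[2]
    r.set_gripper(.2,40); r.sleep(.1); p=r.current_tool_pos(); print("grip",r.current_opening(),p,"F0",F0,r.current_t())
    r.move_linear([x,y,.285],vel=.2); F1=force(r,25,.016)[2]; print("m",(F0-F1)/W9); return F0,(F0-F1)/W9
E
python3 - <<'E'
from h import *
from cell import r,optics
F0,m=pick(r,.4435,-.2055,-12.3,[.50,.09,.29])
assert .33<r.current_opening()<.38 and m>.35
th=.162;L=-.125
y=L*np.cos(th);z=.225-L*np.sin(th)
r.move_linear(hookpos(-.065,y,z+.035),down(AZ-90),vel=.2)
F1=force(r,25,.016)[2];print(F1,r.current_t())
for n in("side","top"): print(tilt(optics.get_image(n),.05,.165))
r.move_linear(hookpos(0,y,z+.035),vel=.1); r.move_linear(hookpos(0,y,z+.005),vel=.08)
print(r.current_t(),tilt(optics.get_image("side"),.05,.145))
print(settle(r,optics,L,.44,.155,-.0005,F0=.05,K=2.0,n=4,dth=.035))
for n in("side","top"): print(tilt(optics.get_image(n),.05,.145))
E
```

```text
grip 0.35525345751862425 [ 0.44368866 -0.20558861  0.11718013] F0 0.19640881393949514 20.1833
m 0.4693505383334632
-4.329906949294215 22.5667
(np.float64(0.1422493909469067), 10)
(np.float64(0.15036740810985003), 11)
23.9917 (np.float64(0.168575238910745), 11)
th 0.155 y -0.1240 z 0.2443 fx 0.19 fy 0.08 fz -3.83 dT -0.474 t 24.6
th 0.120 y -0.1246 z 0.2400 fx -0.47 fy 0.75 fz -3.51 dT -0.426 t 25.1
th 0.085 y -0.1249 z 0.2356 fx -0.92 fy 1.16 fz -2.93 dT -0.354 t 25.7
th 0.050 y -0.1250 z 0.2312 fx -1.48 fy 0.82 fz -2.47 dT -0.304 t 26.2
(np.float64(0.014999999999999986), np.float64(5.85588169466013e-06))
(np.float64(0.056781270040372374), 11)
(np.float64(0.04812147843797687), 11)
```

```bash
sed -i 's/dth=.02):/dth=.02,dx=0.):/; s/hookpos(0,y,z),vel=.03); f=force(r,14/hookpos(dx,y,z),vel=.03); f=force(r,14/; s/dy+=np.clip/dx+=np.clip(.0003*fx,-.0005,.0005); dy+=np.clip/; s/return th,dy/return th,dy,dx/' h.py
python3 - <<'E'
from h import *
from cell import r,optics
print(settle(r,optics,-.125,.44,.015,0.0003,F0=.05,K=1.9,n=8,dth=.035,dx=-.0005))
for n in("side","top"):
    d=optics.get_image(n); np.savez(f"pics/{n}7.npz",**d); print(tilt(d,.05,.145))
E
```

```text
th 0.015 y -0.1247 z 0.2269 fx -0.96 fy 1.04 fz -1.85 dT -0.229 t 26.8
th -0.020 y -0.1245 z 0.2225 fx -1.01 fy 1.19 fz -1.33 dT -0.169 t 27.4
th -0.055 y -0.1241 z 0.2181 fx -0.62 fy 0.75 fz -0.73 dT -0.095 t 27.9
th -0.090 y -0.1237 z 0.2138 fx -0.75 fy -0.78 fz -0.59 dT -0.065 t 28.4
th -0.117 y -0.1234 z 0.2104 fx -0.26 fy -0.26 fz -0.06 dT -0.004 t 28.9
(np.float64(-0.1172735160000924), np.float64(0.0006955356305259284), np.float64(-0.0015001553848339876))
(np.float64(-0.10763767496909427), 11)
(np.float64(-0.10872714295829942), 11)
```

```bash
python3 - <<'E'
from h import *
from cell import r,optics
r.set_gripper(.58)
p=r.current_tool_pos(); r.move_linear([p[0],p[1],.29],vel=.12)
for n in("side","top"): d=optics.get_image(n); np.savez(f"pics/{n}8.npz",**d); print(tilt(d,.05,.165),r.current_t())
F0,m=pick(r,.430,.005,21,[.49,-.12,.29])
assert .33<r.current_opening()<.38 and m>.13
d=optics.get_image("top"); print(tilt(d))
th=-.105;L=.095
y=L*np.cos(th);z=.225-L*np.sin(th)
r.move_linear(hookpos(-.065,y,z+.035),down(AZ-90),vel=.2)
print(force(r,25,.016)[2],r.current_t(),tilt(optics.get_image("side")))
r.move_linear(hookpos(-.001,y,z+.035),vel=.1); r.move_linear(hookpos(-.001,y,z+.005),vel=.08)
print(settle(r,optics,L,.22,-.10,-.0005,F0=.05,K=2.0,n=8,dth=.03,tol=.008,dx=-.001))
for n in("side","top"): d=optics.get_image(n); np.savez(f"pics/{n}9.npz",**d);print(tilt(d))
E
```

```text
(np.float64(-0.12561539022970525), 11) 30.2417
(np.float64(-0.11818563172593179), 11) 30.2917
grip 0.3586159703968897 [0.43022491 0.00497702 0.11718156] F0 -0.07810862698416252 33.6583
m 0.2166566420181093
(np.float64(-0.09807475686518721), 11)
-2.2793255637828116 36.3167 (np.float64(-0.09518315882426152), 11)
th -0.100 y 0.0940 z 0.2345 fx -0.02 fy -0.04 fz -2.00 dT 0.188 t 38.2
th -0.070 y 0.0943 z 0.2316 fx -0.18 fy -0.63 fz -1.05 dT 0.095 t 38.7
th -0.040 y 0.0943 z 0.2288 fx -0.55 fy -1.02 fz -0.47 dT 0.041 t 39.2
th -0.024 y 0.0942 z 0.2273 fx -0.48 fy -0.65 fz -0.50 dT 0.046 t 39.7
th -0.006 y 0.0941 z 0.2255 fx -1.29 fy 0.13 fz -0.22 dT 0.021 t 40.2
th 0.003 y 0.0941 z 0.2247 fx 1.13 fy 0.14 fz 0.03 dT -0.003 t 40.7
(np.float64(0.002790596220771241), np.float64(-0.0008986580410475193), np.float64(-0.0017545133690110718))
(np.float64(0.000926079378552138), 11)
(np.float64(0.007066187615832559), 11)
```

```bash
python3 - <<'E'
from h import *
from cell import r,optics
r.sleep(.3); r.set_gripper(.58)
p=r.current_tool_pos(); r.move_linear([p[0],p[1],.30],vel=.12); r.move_linear([.45,.15,.34],vel=.2)
for k in range(4):
    r.sleep(1); d=optics.get_image("side"); t=optics.get_image("top"); print([tilt(d,*a)[0] for a in((-.165,-.05),(.05,.165))],tilt(t)[0],r.current_t())
cv2.imwrite("pics/f.png",np.hstack([cv2.resize(d["pixels"][110:270,270:400,::-1],None,fx=3,fy=3),cv2.resize(t["pixels"][140:260,245:415,::-1],None,fx=2.4,fy=4)]))
E
```

```text
[np.float64(-0.004889829270513092), np.float64(-0.03220864488270715)] 0.0033762734597949542 44.3417
[np.float64(-0.005364171988427239), np.float64(-0.02637765145311881)] 0.0015704978566479567 45.4417
[np.float64(0.00515832907839473), np.float64(-0.023080046133095153)] 0.0025019952519573702 46.5417
[np.float64(-0.002619585069112824), np.float64(-0.018351746548313612)] 0.0047594148843361035 47.6417
```

View pics/f.png

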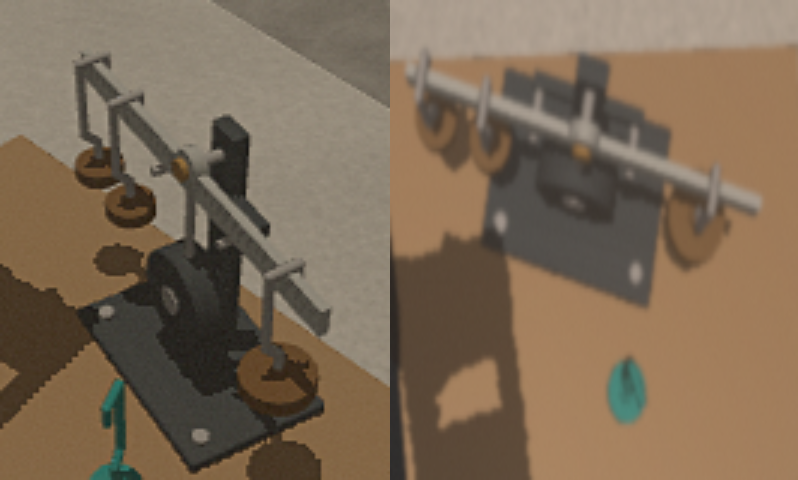

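```bash
python3 -c "
from cell import r
print(r.hand_in(),r.current_t())"
```

```text
the job is handed in; nothing more can be done
the job is handed in; nothing more can be done
```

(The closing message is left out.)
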